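# Tip a blank out of its fitted tray and load the open vise

## Task

Get the bare aluminium blank out of its close-fitting tray pocket by pressing down on the end that lies over the hollow, so that it tips up and stays up, then lift it out by its raised end and lay it flat on the bench top to change your hold. Then load it in the vise: lay it gently flat on the two parallels between the open jaws, its long sides along the jaws and about midway along them. Leave the blue blank in its pocket and do not disturb the caliper, the brush or the bottle.

Things in the scene. Friction and masses are not known exactly. Their poses are not given: they have to be found in the camera images.
- blank: bare silvery (pale) aluminium block, 68 mm (its x) by 50 mm (its y) by 20 mm (its z), about 0.19 kg. Origin at the centre of its underside, z up through its top. Starts flat in one of the two tray pockets, top flush with the rim, its x axis along the tray's x axis.
- spare: blue plastic blank of the same size and origin, 0.1 kg, in the other pocket; to be left there.
- tray: orange printed stock tray, fixed to the bench, 92 mm (x) by 134 mm (y), rim 44 mm above the bench; origin at the centre of its underside. Two equal pockets side by side, centres at y = +32 and -32 mm, each 53 mm wide (1.5 mm beside a blank), from x = -39 to +38.7 mm. The -x end wall, more or less towards the robot, is cut down to 24 mm as a thumb notch.
- vise: low grey two-jaw machine vise, fixed to the bench, 176 mm along x (jaw travel), 80 mm along y (104 mm over the foot ears, 10 mm high); origin at the centre of its underside. Bed 30 mm above the bench. Open jaws, which do not move: steel faces at x = +30 and -30 mm, 80 mm long along y, tops 59 mm above the bench, open at both y ends.
- seat (a point): point midway between and midway along the jaws, 41 mm above the bench at the tops of two fixed parallels (6 mm wide, 72 mm long along y, at x = +18.5 and -18.5 mm); axes as vise. The middle of the blank's underside belongs here, its x axis along this y (either way). 5 mm is left to each jaw, so fingers fit only at the blank's two ends; it stands 2 mm above the jaws.
- caliper: steel and black digital caliper, 235 mm long (its y), lying on the far part of the bench; origin under the middle of its beam.
- brush: bench brush lying on the far part of the bench, about 0.2 m long along its x; origin near its middle.
- bottle: white plastic bottle with a blue cap, 56 mm across, 150 mm high, standing at the far side of the bench; origin at the centre of its underside.
- ridge_a (a point): middle of the floor ridge of the tray's +y pocket (tray x = +1, y = +32, 24 mm above the bench); axes as tray. From the ridge the pocket floor is level towards +x and falls away as a 35 degree ramp towards -x. A blank rests level with its centre 2.5 mm to the +x side of the ridge, 1 mm from the +x wall, 8 mm from the -x wall.
- ridge_b (a point): the same point of the -y pocket (tray y = -32 mm). In either pocket, pressing a blank's -x end (22 to 30 mm from its centre) down slowly by 15 mm or so rocks it onto the ramp, with some 5 N; let go, it stays, tipped 35 degrees: its +x end stands up, top edge 17 mm above the rim, the 50 mm apart sides free to grip 8 mm deep.
Not all that is in view belongs to the job. Of the things that look like the tray, the largest one is meant.

How it is judged (in metres and radians):
On the way, in this order (a step that is already met when the one before it is completed fails the run):
1. the aluminium blank is tipped up in its tray pocket, by more than 23 degrees (angle between blank's own z axis and vertical above 0.4 rad and horizontal distance between blank and tray below 0.055 m and height (world z) of blank below 0.034 m), for 0.3 s.
2. the aluminium blank lies flat on the bench top, let go (height (world z) of blank below 0.004 m and angle between blank's own z axis and vertical below 0.06 rad and contact force between the fingers and blank below 0.1 N), for 0.2 s.
At the end, for the whole second after the job is handed in: The aluminium blank lies released and at rest on both parallels between the vise jaws: underside within 2 mm of the parallels' tops, tilted less than 3 degrees, its long axis within 10 degrees of the jaw faces, centre within 10 mm of midway along the jaws and within 7 mm of midway between them (x of blank in the frame of seat between -0.007 and 0.007 m and y of blank in the frame of seat between -0.01 and 0.01 m and z of blank in the frame of seat between -0.002 and 0.002 m and angle between blank's own z axis and vertical below 0.05 rad and angle between the x axis of blank and the y axis of seat, either way round below 0.17 rad and linear speed of blank below 0.01 m/s and contact force between the fingers and blank below 0.1 N); the robot touches nothing.
It fails at once if the blue blank is disturbed (moved over 10 mm or tipped) (distance of spare from where it was at the start of the episode above 0.01 m or angle between spare's own z axis and vertical above 0.15 rad).
It fails at once if the caliper, brush or bottle is moved over 30 mm or the bottle knocked over (distance of any of caliper, brush, bottle from where it was at the start of the episode above 0.03 m or angle between bottle's own z axis and vertical above 0.5 rad).
It fails at once if the blank is let drop into the vise (falls free over it at more than 0.45 m/s, a drop of about 10 mm) (horizontal distance between blank and seat below 0.08 m and contact force between the fingers and blank below 0.1 N and linear speed of blank above 0.45 m/s).
It fails at once if the blank is rammed into the vise (contact over 80 N) (contact force between blank and vise above 80 N).
It also fails if it takes over 69 s, if anything falls off the work surface, if the arm or the gripper's body presses on something with over 40 N, if the wrist force passes 120 N, or if a joint passes its speed limit or range.

## Robot

A 7-joint arm with a two-finger parallel gripper is mounted at the origin on the work surface. World frame = base frame: x ahead of the robot, y to its left, z up, the work surface at z = 0. Lengths are in mm, angles in rad, forces in N, time in s.
With the tool pointing down it reaches from about 350 to 900 mm from the base axis. Payload 19.9 kg.
Tool frame: the origin (TCP) lies on the mounting face of the last link; the fingertips stand 199 mm ahead of it and the grasp point (between the pads) lies r.pinch_z ahead of it (r.pinch_z is the distance from the TCP to the grasp point, in mm); z points along the fingers, y is the line along which they close (so a half turn about z gives the same grasp; the last joint's range is limited). The gripper opens to 94 mm and grips with 3 to 60 N. Pads are 16 mm wide; open, the fingers measure 119 mm over their backs; the gripper's body (75 mm by 177 mm) begins 78 mm behind the grasp point.
Start: joints at [-1.373, 0.417, -0.01, 1.614, 0.005, 1.111, -0.053], TCP at [147.823, 607.262, 404.625] pointing down, gripper open.
Joint ranges: [-2.81, 2.81], [-0.39, 2.02], [-1.27, 1.25], [0.06, 2.57], [-1.19, 4.33], [0.19, 2], [-2.82, 2.82]. Speed limits (rad/s): [1.89, 1.89, 2.39, 2.39, 3.01, 3.01, 3.01].

## Interface

Orientations are given as [roll, pitch, yaw] about the fixed x, y, z axes, in that order (R = Rz(yaw) Ry(pitch) Rx(roll)).
In Python, from plant import r gives the robot as it stands.
- The arm moves only by the shell command python3 -m handwheel [FORCE], which reads ROWS from standard input. ROWS is a JSON object whose key "steps" holds a list of rows, 1 to 8 of them, each of 7 numbers: a rotation vector rx, ry, rz in rad, then dx, dy, dz in mm, then the opening from 0.0 (shut) to 1.0 (fully open); each row shifts and turns the commanded pose from where the row before left it, along the tool's axes as they then stand; what a row does not reach is not made up. A row lasts 1/10 s, in which the tool goes at most 50 mm and 0.15 rad, less where a joint would pass 70% of its speed; a pose out of reach is approached as far as the arm can. The fingers move at their own pace and stop on an object; FORCE is the grip in N (left out, the last holds). Time passes only in rows, so rows that do not move let the fingers close. It prints the time, the measured TCP pose, the force, the opening and the grip force at its end. Input that does not fit is refused with a message, and nothing moves.
- r.observe(): the state, without advancing time (a new reading comes with each control period).
- r.snapshot(name): name is "side" or "top" or "wrist"; returns a dict with "img" (420x560x3 uint8, blue, green, red), "mtx" (3x3 intrinsics, pixels), "rvec" (rotation vector, rad) and "tvec" (3), from world to camera coordinates, as OpenCV has them. Camera axes: x right, y down, z forward; pixel columns grow to the right and rows downward; lengths in mm; the calibration is good to about 2 mm. A picture is of the moment at which its call begins. There is no depth.
- r.hand_in(): hands the job in; it is judged then, once.
The state is a dict: "time_s": time; "joint_positions": joint angles; "dq": joint speeds; "tau": joint torques, N m; "tcp_pos": TCP position; "orientation": TCP orientation; "wrist_force": force on the tool from outside, world axes, zero at the start; "moment": the same for the moment, N m; "gripper_width": opening from 0.0 (shut) to 1.0 (fully open); "gripper_force": force on a finger pad.
Only numpy, scipy, OpenCV 4.12 (cv2) and the standard library are available. Lean on these libraries where they do the work, as an engineer would, in place of code of your own. Each camera call takes 0.05 s, during which the arm holds its last target. There are 200 camera calls.

## Working session

There is one attempt and no reset: what is moved stays moved. The work goes in short steps, Python scripts to look and compute and a shell command to move; the robot and the scene stay as the last step left them, time stands still between calls to the robot, and variables do not carry over. Pictures are saved under pics/ and viewed, at most 10 in all, crops included, and the job is handed in when it is done.

```bash
ls; mkdir -p pics
python3 - <<'E'
from plant import r
import cv2
print(r.pinch_z, r.observe())
for n in("top","side"):
    s=r.snapshot(n); cv2.imwrite(f"pics/{n}0.png",s["img"]); print(n,s["mtx"].tolist(),s["rvec"],s["tvec"])
E
```

```text
pics
180.4 {'time_s': 0.0, 'joint_positions': array([-1.37352252,  0.41794635, -0.01033651,  1.61419508,  0.00472044,
        1.11072031, -0.05302075]), 'dq': array([-4.86697920e-04, -1.17446947e-03,  3.31226379e-04, -1.56569902e-04,
       -1.64176524e-03, -6.80034556e-05, -2.17913351e-06]), 'tau': array([-5.91185672e-04, -8.51263690e+01,  6.38616476e-01, -4.26004994e+01,
       -4.88802209e-02,  1.86145323e-02,  8.51517666e-05]), 'tcp_pos': array([147.76526372, 607.12774848, 404.03344875]), 'orientation': array([-3.14035119e+00,  9.75535010e-05,  2.90284620e+00]), 'wrist_force': array([ 0.70355746,  0.18676728, -0.0871813 ]), 'moment': array([-0.06847071,  0.00202555,  0.01857766]), 'gripper_force': 0.0, 'gripper_width': 0.9951151292643547}
top [[463.16157724192294, 0.0, 277.0638312154862], [0.0, 463.16157724192294, 196.86192613836081], [0.0, 0.0, 1.0]] [ 2.11042103 -2.15662119  0.18690095] [  65.74534394  573.94606423 1141.09846956]
side [[384.52861018893816, 0.0, 278.2167725035913], [0.0, 384.52861018893816, 207.39004388743106], [0.0, 0.0, 1.0]] [ 0.71013184 -2.68196834  1.01160175] [516.47197727 172.56156084 773.68711899]
```

View pics/top0.png

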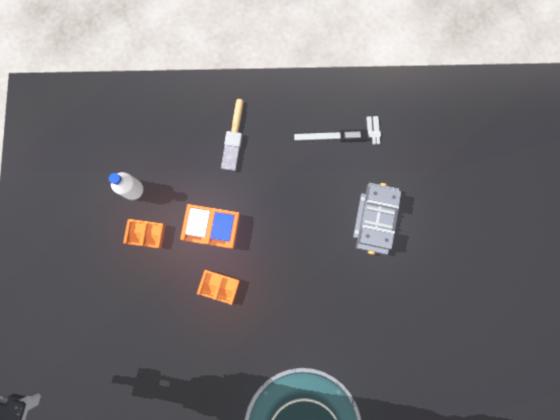

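View pics/side0.png

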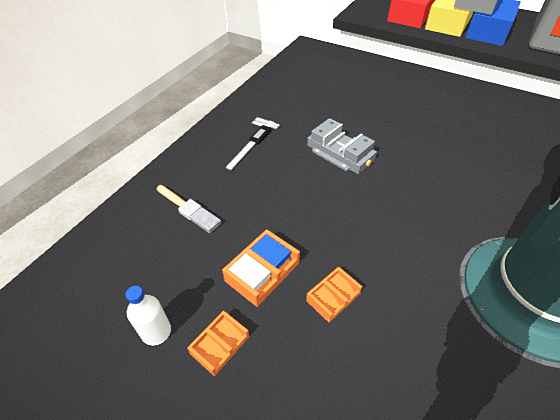

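The top view shows the tray at px (210,226), with the pale blank in the left pocket (197,223) and the blue one at (224,228). The vise is at (378,218) and the smaller decoy trays are at (144,234) and (219,287). The side view agrees.

```bash
cat > h.py <<'E'
import numpy as np, cv2
from plant import r
def plane(s,uv,z):
    R=cv2.Rodrigues(s["rvec"])[0]; t=np.ravel(s["tvec"]); c=-R.T@t
    uv=np.atleast_2d(np.float64(uv)); d=(R.T@np.linalg.inv(s["mtx"])@np.c_[uv,np.ones(len(uv))].T).T
    return c+d*((z-c[2])/d[:,2])[:,None]
def proj(s,P): return cv2.projectPoints(np.float64(P),s["rvec"],s["tvec"],s["mtx"],None)[0][:,0]
def blob(s,lo,hi,near,rad,z):
    """largest HSV blob near a world point, as minAreaRect on plane z (mm)"""
    m=cv2.inRange(cv2.cvtColor(s["img"],cv2.COLOR_BGR2HSV),lo,hi)
    k=np.zeros_like(m); u=proj(s,[near])[0]; cv2.circle(k,(int(u[0]),int(u[1])),rad,255,-1); m&=k
    cs=max(cv2.findContours(m,cv2.RETR_EXTERNAL,cv2.CHAIN_APPROX_NONE)[0],key=cv2.contourArea)
    return cv2.minAreaRect(plane(s,cs[:,0],z)[:,:2].astype(np.float32))
E
cat > m.py <<'E'
from h import *
t=r.snapshot("top"); sd=r.snapshot("side")
n=plane(t,[[197,223]],44)[0]; b=plane(t,[[224,228]],44)[0]; v=plane(t,[[378,218]],41)[0]; print(n,b,v)
for s in(t,sd):
    print("blank",blob(s,(0,0,150),(180,60,255),n,30,44)); print("blue",blob(s,(110,120,60),(130,255,255),b,30,44))
a=t["img"][170:265,340:420]; b=sd["img"][105:185,295:390]
cv2.imwrite("pics/v.png",np.hstack([cv2.resize(a,(400,475),interpolation=2),cv2.resize(b,(400,475),interpolation=2)]))
E
python3 m.py
```

```text
[512.75786595 259.31196197  44.        ] [498.44583462 190.37167136  44.        ] [ 515.98840443 -204.74356725   41.        ]
blank ((515.0681762695312, 259.2398376464844), (51.708133697509766, 69.81636047363281), 79.3440933227539)
blue ((503.0568542480469, 195.89991760253906), (46.36725997924805, 64.6521224975586), 79.334228515625)
blank ((509.6043395996094, 260.6106872558594), (50.982425689697266, 75.49333190917969), 79.21858978271484)
blue ((464.36187744140625, 204.2381591796875), (47.980491638183594, 7.7757182121276855), 79.50323486328125)
```

View pics/v.png

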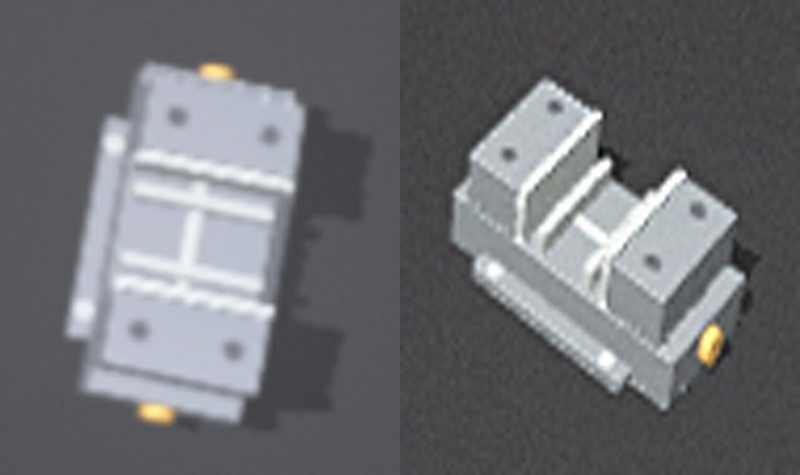

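The left half of the crop (top camera, ×5, offset 340,170) shows parallel ends at about (135,190), (272,215), (122,257) and (262,288). Jaw strip ends are at (135,157), (292,188), (115,283) and (272,312).

```bash
cat > m2.py <<'E'
from h import *
t=r.snapshot("top")
f=lambda p,z:plane(t,np.array(p)/5+[340,170]-[.4,.4],z)[:,:2]
for p,z in(([(135,190),(272,215),(122,257),(262,288)],41),([(135,157),(292,188),(115,283),(272,312)],59)):
    P=f(p,z); d=P[0]-P[1]+P[2]-P[3]; print(P.round(1).tolist(),P.mean(0),"yaw y-axis-90:",np.degrees(np.arctan2(d[1],d[0]))-90,np.linalg.norm(d)/2,np.linalg.norm((P[0]+P[1]-P[2]-P[3])/2))
E
python3 m2.py
```

```text
[[543.6, -176.9], [529.1, -246.8], [509.0, -168.4], [491.5, -239.2]] [ 518.30543319 -207.81193738] yaw y-axis-90: -12.822378795024633 72.12292356014504 36.95526739178728
[[558.0, -174.3], [540.3, -253.1], [493.8, -160.6], [477.5, -238.9]] [ 517.3970703  -206.73486946] yaw y-axis-90: -12.210682298568287 80.38418571508888 64.96608459678163
```

```bash
cat >> h.py <<'E'
from scipy.spatial.transform import Rotation as Ro
def go(x,y,z,close_deg,tilt_deg=0):
    """remaining motion in tool axes to put TCP at xyz (mm), fingers closing along world angle close_deg,
    tool tilted by tilt_deg about that axis (positive tips fingers towards -x)"""
    o=r.observe(); R=Ro.from_euler("xyz",o["orientation"])
    c=np.radians(close_deg); ax=np.array([np.cos(c),np.sin(c),0])
    T=Ro.from_rotvec(np.radians(tilt_deg)*ax)*Ro.from_euler("xyz",[np.pi,0,c+np.pi/2])
    d=np.array([x,y,z])-o["tcp_pos"]
    print("t",round(o["time_s"],2),"tcp",o["tcp_pos"].round(1),"rot tool",(R.inv()*T).as_rotvec().round(4),"shift now",R.inv().apply(d).round(1),"shift after turn",T.inv().apply(d).round(1))
E
python3 -c "
from h import *
go(489.4,264.1,300,79.3)"
```

```text
t 0.25 tcp [147.8 607.2 404.4] rot tool [-0.0006  0.0001 -0.052 ] shift now [-413.  -252.5  104.5] shift after turn [-399.3 -273.7  104.4]
```

```bash
echo '{"steps":[[0, 0, -0.052, 0, 0, 0, 0], [0, 0, 0, -36, -25, 0, 0], [0, 0, 0, -36, -25, 0, 0], [0, 0, 0, -36, -25, 0, 0], [0, 0, 0, -36, -25, 0, 0], [0, 0, 0, -36, -25, 0, 0], [0, 0, 0, -36, -25, 0, 0], [0, 0, 0, -36, -25, 0, 0]]}' | python3 -m handwheel 20
echo '{"steps":[[0, 0, 0, -36, -25, 0, 0], [0, 0, 0, -36, -25, 0, 0], [0, 0, 0, -36, -25, 0, 0], [0, 0, 0, -3, 1, 20, 0], [0, 0, 0, 0, 0, 0, 0], [0, 0, 0, 0, 0, 0, 0]]}' | python3 -m handwheel
python3 - <<'E'
from h import *
go(489.4,264.1,300,79.3)
s=r.snapshot("wrist"); cv2.imwrite("pics/w1.png",s["img"])
print(blob(s,(0,0,150),(180,60,255),[515,259,44],150,44)); print(blob(s,(110,120,60),(130,255,255),[503,196,44],150,44)); print(proj(s,[[515,259,44],[503,196,44]]))
E
```

```text
time_s: 1.05
tcp_pos: [363.9, 387.0, 404.8]
orientation: [3.141, 0.0, 2.955]
wrist_force: [0.6, -0.3, 0.2]
gripper_width: 0.355
gripper_force: 0.0
time_s: 1.65
tcp_pos: [457.8, 295.8, 384.7]
orientation: [-3.141, -0.001, 2.956]
wrist_force: [0.1, 1.1, -0.6]
gripper_width: 0.008
gripper_force: 0.0
t 1.65 tcp [457.8 295.8 384.7] rot tool [-0.0005 -0.0008  0.0008] shift now [-37.  -25.2  84.7] shift after turn [-37.  -25.3  84.7]
((519.4686279296875, 256.57110595703125), (49.37776565551758, 87.54057312011719), 79.20314025878906)
((468.18524169921875, 202.95635986328125), (49.5132942199707, 14.148041725158691), 66.5776596069336)
[[257.15994546 264.00596323]
 [188.30760795 263.91285311]]
```

View pics/w1.png

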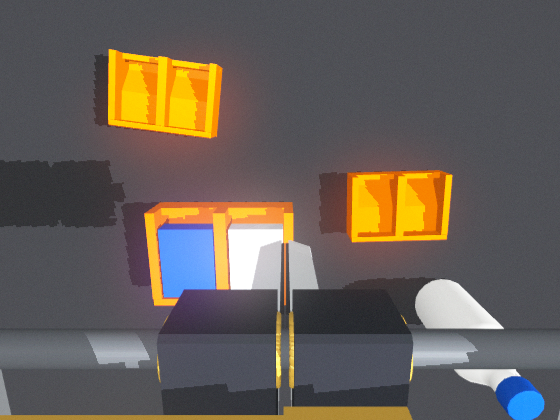

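The wrist view shows the blank's -x edge from (229,225) to (283,223), the blue blank from (160,226) to (214,225), and the bottle base near (440,300).

Run:
```python
from h import *
s=r.snapshot("wrist")
print(plane(s,[(229,225),(283,223),(160,226),(214,225)],44).round(1).tolist(), plane(s,[(440,300)],0))
c=np.array([515,259.3]);x=np.array([.9827,-.185]);y=np.array([.185,.9827])
print([(c-34*x-25*y).round(1),(c-34*x+25*y).round(1)])
print(plane(s,[(229,225),(283,223)],44)[:,:2]@np.c_[x,y]-c@np.c_[x,y])
```

```text
[[473.4, 242.0, 44.0], [480.6, 290.5, 44.0], [462.7, 180.3, 44.0], [470.9, 228.7, 44.0]] [[611.18949503 439.76238423   0.        ]]
[array([477., 241.]), array([486.2, 290.2])]
[[-37.67110881 -24.65612848]
 [-39.54820406  24.33392098]]
```

```bash
echo '{"steps":[[0, 0, 0, -37, -25, 0, 0], [0, 0, 0, 0, 0, 40, 0], [0, 0, 0, 0, 0, 40, 0], [0, 0, 0, 0, 0, 40, 0], [0, 0, 0, 0, 0, 14, 0], [0, 0, 0, 0, 0, 0, 0], [0, 0, 0, 0, 0, 0, 0]]}' | python3 -m handwheel
echo '{"steps":[[0, 0, 0, 0, 0, 2, 0], [0, 0, 0, 0, 0, 2, 0], [0, 0, 0, 0, 0, 2, 0], [0, 0, 0, 0, 0, 2, 0], [0, 0, 0, 0, 0, 0, 0]]}' | python3 -m handwheel
```

```text
time_s: 2.45
tcp_pos: [490.4, 264.3, 252.3]
orientation: [3.14, 0.001, 2.955]
wrist_force: [-0.1, -0.1, -0.3]
gripper_width: 0.007
gripper_force: 0.0
time_s: 2.95
tcp_pos: [489.8, 263.8, 242.6]
orientation: [-3.142, -0.0, 2.955]
wrist_force: [-1.1, 0.3, 1.1]
gripper_width: 0.004
gripper_force: 0.7
```

```bash
echo '{"steps":[[0, 0, 0, 0, 0, 1.5, 0], [0, 0, 0, 0, 0, 1.5, 0], [0, 0, 0, 0, 0, 1.5, 0], [0, 0, 0, 0, 0, 1.5, 0]]}' | python3 -m handwheel
echo '{"steps":[[0, 0, 0, 0, 0, 1.5, 0], [0, 0, 0, 0, 0, 1.5, 0], [0, 0, 0, 0, 0, 1.5, 0], [0, 0, 0, 0, 0, 1.5, 0]]}' | python3 -m handwheel
echo '{"steps":[[0, 0, 0, 0, 0, 1.5, 0], [0, 0, 0, 0, 0, 1.5, 0], [0, 0, 0, 0, 0, 0, 0]]}' | python3 -m handwheel
```

```text
time_s: 3.35
tcp_pos: [487.6, 264.7, 236.3]
orientation: [-3.14, -0.006, 2.957]
wrist_force: [-28.2, 4.0, 19.9]
gripper_width: 0.006
gripper_force: 13.9
time_s: 3.75
tcp_pos: [485.8, 265.3, 230.2]
orientation: [-3.139, -0.011, 2.958]
wrist_force: [-48.3, 1.2, 55.7]
gripper_width: 0.003
gripper_force: 36.2
time_s: 4.05
tcp_pos: [485.9, 265.3, 229.5]
orientation: [-3.139, -0.011, 2.958]
wrist_force: [-58.0, -4.3, 85.8]
gripper_width: 0.006
gripper_force: 51.1
```

```bash
echo '{"steps":[[0, 0, 0, 0, 0, -3, 0], [0, 0, 0, 0, 0, -2, 0], [0, 0, 0, 0, 0, 0, 0]]}' | python3 -m handwheel
python3 - <<'E'
from h import *
a=r.snapshot("side")["img"][215:315,205:315];b=r.snapshot("wrist")["img"]
cv2.imwrite("pics/p1.png",np.hstack([cv2.resize(a,(440,400),interpolation=2),cv2.resize(b[100:400,100:370],(360,400))]))
E
```

```text
time_s: 4.35
tcp_pos: [486.0, 265.2, 231.8]
orientation: [-3.139, -0.01, 2.958]
wrist_force: [-33.9, 6.4, 16.1]
gripper_width: 0.006
gripper_force: 16.1
```

View pics/p1.png

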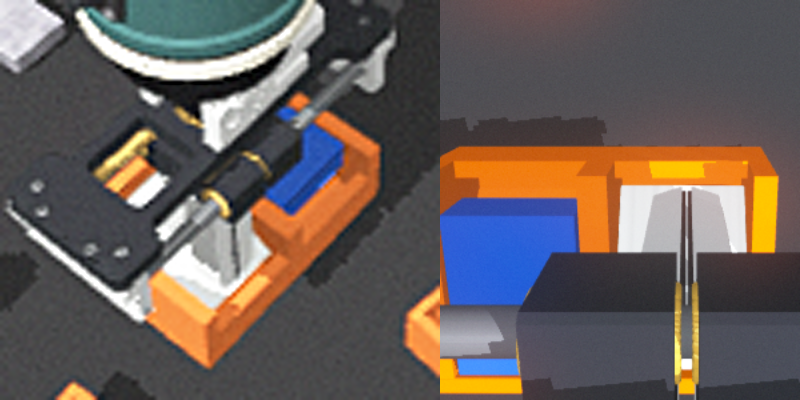

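The blank's -x end is down inside the notch, so it has tipped. I'll back off slowly and look again.

```bash
echo '{"steps":[[0, 0, 0, 0, 0, -1, 0], [0, 0, 0, 0, 0, -1, 0], [0, 0, 0, 0, 0, -1, 0], [0, 0, 0, 0, 0, -2, 0], [0, 0, 0, 0, 0, -3, 0], [0, 0, 0, 0, 0, -10, 0], [0, 0, 0, 0, 0, -40, 0], [0, 0, 0, 0, 0, -40, 1]]}' | python3 -m handwheel
echo '{"steps":[[0, 0, 0, 50, 0, -20, 1], [0, 0, 0, 50, 0, 0, 1], [0, 0, 0, 0, 0, 0, 1], [0, 0, 0, 0, 0, 0, 1], [0, 0, 0, 0, 0, 0, 1]]}' | python3 -m handwheel
python3 - <<'E'
from h import *
sd=r.snapshot("side");t=r.snapshot("top")
a=sd["img"][215:315,205:315];b=t["img"][195:260,170:250];c=r.snapshot("wrist")["img"]
cv2.imwrite("pics/p2.png",np.hstack([cv2.resize(a,(400,364),interpolation=2),cv2.resize(b,(400,364),interpolation=2)]));cv2.imwrite("pics/p3.png",c)
E
```

```text
time_s: 5.25
tcp_pos: [490.0, 263.4, 331.8]
orientation: [-3.14, -0.0, 2.954]
wrist_force: [-0.2, 0.9, 0.4]
gripper_width: 0.056
gripper_force: 0.0
time_s: 5.75
tcp_pos: [396.1, 281.4, 349.5]
orientation: [3.141, 0.001, 2.954]
wrist_force: [-0.2, 1.1, -0.3]
gripper_width: 0.477
gripper_force: 0.0
```

View pics/p2.png

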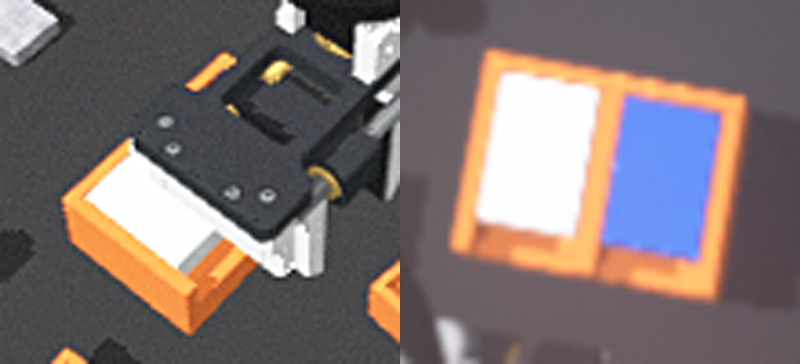

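The white top outline reads the same as when flat, so the tilt is unclear from here. The wrist picture should settle it.

View pics/p3.png

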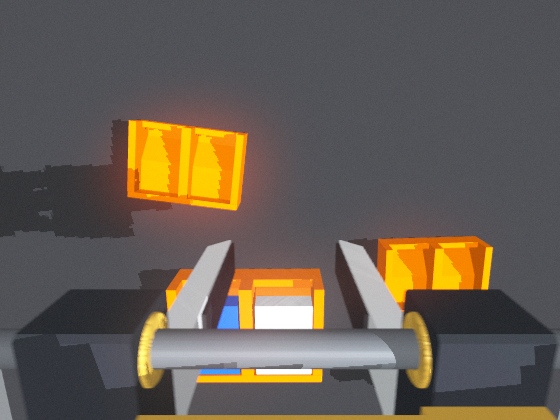

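The grey front face is showing at row ~300, so the blank fell flat again. The pad's inner edge was pressing too close to the centre and shoving the blank against the +x wall. Next press: further out, following the arc towards -x.

```bash
echo '{"steps":[[0, 0, 0, 0, 0, 0, 0], [0, 0, 0, 0, 0, 0, 0], [0, 0, 0, 0, 0, 0, 0], [0, 0, 0, 0, 0, 0, 0], [0, 0, 0, 0, 0, 0, 0], [0, 0, 0, 0, 0, 0, 0], [0, 0, 0, 0, 0, 0, 0]]}' | python3 -m handwheel | tail -2
python3 - <<'E'
from h import *
t=r.snapshot("top")
print(blob(t,(0,0,150),(180,60,255),[515,259,44],30,44),blob(t,(110,120,60),(130,255,255),[503,196,44],30,44)); go(483.5,265.2,250,79.3)
E
```

```text
gripper_width: 0.08
gripper_force: 0.0
((515.4349975585938, 259.22296142578125), (51.70957946777344, 69.7430191040039), 79.45147705078125) ((503.0005798339844, 195.75758361816406), (46.585758209228516, 64.6985855102539), 79.49018859863281)
t 6.65 tcp [395.2 281.6 349.2] rot tool [-0.0001  0.0001 -0.    ] shift now [-89.8   0.2  99.2] shift after turn [-89.8   0.2  99.2]
```

```bash
echo '{"steps":[[0, 0, 0, -45, 0, 0, 0], [0, 0, 0, -45, 0, 0, 0], [0, 0, 0, 0, 0, 40, 0], [0, 0, 0, 0, 0, 40, 0], [0, 0, 0, 0, 0, 19, 0], [0, 0, 0, 0, 0, 0, 0], [0, 0, 0, 0, 0, 0, 0]]}' | python3 -m handwheel
echo '{"steps":[[0, 0, 0, 0, 0, 2, 0], [0, 0, 0, 0, 0, 2, 0], [0, 0, 0, 0, 0, 2, 0], [0, 0, 0, 0.5, 0, 1, 0], [0, 0, 0, 0.5, 0, 1, 0], [0, 0, 0, 0.5, 0, 1, 0], [0, 0, 0, 0.5, 0, 1, 0]]}' | python3 -m handwheel
echo '{"steps":[[0, 0, 0, 0.5, 0, 1, 0], [0, 0, 0, 0.5, 0, 1, 0], [0, 0, 0, 0.5, 0, 1, 0], [0, 0, 0, 0.5, 0, 1, 0]]}' | python3 -m handwheel
```

```text
time_s: 7.35
tcp_pos: [483.9, 265.0, 250.8]
orientation: [-3.142, 0.0, 2.955]
wrist_force: [0.2, -0.1, -0.5]
gripper_width: 0.006
gripper_force: 0.0
time_s: 8.05
tcp_pos: [481.6, 265.3, 240.2]
orientation: [-3.142, -0.0, 2.955]
wrist_force: [-1.0, 0.7, 0.3]
gripper_width: 0.0
gripper_force: 0.3
time_s: 8.45
tcp_pos: [479.7, 265.7, 236.1]
orientation: [-3.141, 0.0, 2.955]
wrist_force: [-0.4, -1.1, -0.0]
gripper_width: 0.004
gripper_force: 0.0
```

```bash
echo '{"steps":[[0, 0, 0, 0.5, 0, 1, 0], [0, 0, 0, 0.5, 0, 1, 0], [0, 0, 0, 0.5, 0, 1, 0], [0, 0, 0, 0.5, 0, 1, 0]]}' | python3 -m handwheel
python3 - <<'E'
from h import *
a=r.snapshot("side")["img"][215:315,205:315];b=r.snapshot("wrist")["img"]
cv2.imwrite("pics/p4.png",np.hstack([cv2.resize(a,(440,400),interpolation=2),cv2.resize(b[100:400,100:370],(360,400))]))
E
```

```text
time_s: 8.85
tcp_pos: [477.7, 266.0, 232.1]
orientation: [-3.141, 0.0, 2.955]
wrist_force: [0.4, -0.0, -0.2]
gripper_width: 0.004
gripper_force: 0.0
```

View pics/p4.png

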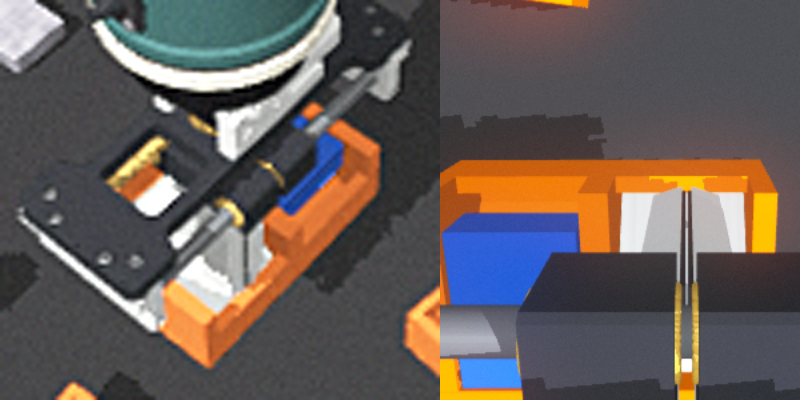

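```bash
echo '{"steps":[[0, 0, 0, 0, 0, -3, 0], [0, 0, 0, 0, 0, -5, 0], [0, 0, 0, 0, 0, -15, 0], [0, 0, 0, 0, 0, -40, 0], [0, 0, 0, 0, 0, -50, 0], [0, 0, 0, 50, 0, -50, 0], [0, 0, 0, 50, 0, 0, 0], [0, 0, 0, 0, 0, 0, 0]]}' | python3 -m handwheel
cat > tip.py <<'E'
from h import *
yaw=np.radians(-10.7); B=Ro.from_euler("z",yaw)
ridge=np.array([515,259.3,24])-B.apply([2.5,0,0])
box=np.array([[i,j,k] for i in(-34,34) for j in(-25,25) for k in(0,20)],float)
def pose(th,sl=0):  # tilt about ridge, slide sl along underside
    return ridge+(B*Ro.from_euler("y",-th,degrees=True)).apply(box+[2.5+sl,0,0])
for n in("top","side"):
    s=r.snapshot(n); hsv=cv2.cvtColor(s["img"],cv2.COLOR_BGR2HSV)
    m=cv2.inRange(hsv,(0,0,110),(180,70,255)); k=np.zeros_like(m); c=proj(s,[[515,259.3,45]])[0].astype(int); cv2.circle(k,tuple(c.tolist()),34,255,-1); m&=k
    x,y,w,h=cv2.boundingRect(m); print(n,"bbox",x,y,w,h,"area",(m>0).sum())
    for th,sl in((0,0),(35,0),(35,-5),(35,-10)):
        P=proj(s,pose(th,sl)).astype(np.float32); q=np.zeros_like(m); cv2.fillConvexPoly(q,cv2.convexHull(P).astype(np.int32),255)
        print(th,sl,"IoU",round(((q&m)>0).sum()/((q|m)>0).sum(),3),cv2.boundingRect(P))
    cv2.imwrite(f"pics/t_{n}.png",s["img"])
E
python3 tip.py
```

```text
time_s: 9.75
tcp_pos: [389.6, 283.0, 382.7]
orientation: [3.139, -0.0, 2.959]
wrist_force: [-0.1, -0.9, 0.2]
gripper_width: 0.003
gripper_force: 0.0
top bbox 162 203 66 50 area 709
0 0 IoU 0.556 (184, 207, 27, 31)
35 0 IoU 0.665 (185, 210, 24, 30)
35 -5 IoU 0.689 (185, 211, 24, 31)
35 -10 IoU 0.637 (185, 213, 24, 31)
side bbox 232 235 50 58 area 1110
0 0 IoU 0.482 (227, 252, 43, 41)
35 0 IoU 0.579 (229, 251, 43, 45)
35 -5 IoU 0.628 (231, 253, 43, 45)
35 -10 IoU 0.577 (232, 255, 43, 45)
```

```bash
cat >> tip.py <<'E'
im=[]
for n,(a,b,c,d) in(("top",(195,255,170,240)),("side",(230,310,215,305))):
    s=r.snapshot(n); g=cv2.resize(s["img"][a:b,c:d],(400,360),interpolation=2); f=np.array([400/(d-c),360/(b-a)])
    for th,sl,col in((35,-5,(0,200,0)),):
        p=((proj(s,pose(th,sl))-[c,a]+.5)*f).astype(int)
        for i in range(8):
            for j in range(i):
                if bin(i^j).count("1")==1: cv2.line(g,tuple(p[i].tolist()),tuple(p[j].tolist()),col,1)
    im.append(g)
cv2.imwrite("pics/p5.png",np.hstack(im))
E
python3 tip.py>/dev/null
```

```text
(no output)
```

View pics/p5.png

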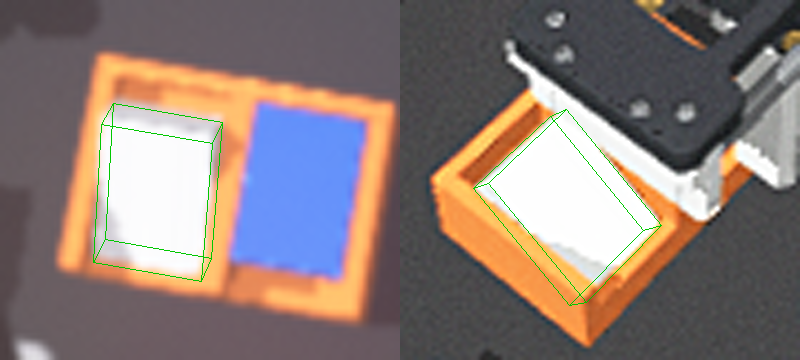

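The blank is tipped: the 35° model outlines match both views. I'll grip the raised end with the tips at z≈48, about 11 mm beyond the ridge.

```bash
python3 -c "
from h import *
go(523.3,257.8,247,79.3)"
```

```text
t 10.05 tcp [394.7 281.5 380.6] rot tool [-0.0004  0.0002 -0.0013] shift now [-130.8    0.8  133.6] shift after turn [-130.8    0.6  133.6]
```

```bash
echo '{"steps":[[0, 0, 0, -44, 0, 0, 0.75], [0, 0, 0, -44, 0, 0, 0.75], [0, 0, 0, -43, 1, 0, 0.75], [0, 0, 0, 0, 0, 40, 0.75], [0, 0, 0, 0, 0, 0, 0.75], [0, 0, 0, 0, 0, 0, 0.75], [0, 0, 0, 0, 0, 0, 0.75], [0, 0, 0, 0, 0, 0, 0.75]]}' | python3 -m handwheel
echo '{"steps":[[0, 0, 0, 0, 0, 40, 0.75], [0, 0, 0, 0, 0, 30, 0.75], [0, 0, 0, 0, 0, 14, 0.75], [0, 0, 0, 0, 0, 9, 0.75], [0, 0, 0, 0, 0, 0, 0.75], [0, 0, 0, 0, 0, 0, 0.75]]}' | python3 -m handwheel
```

```text
time_s: 10.85
tcp_pos: [522.7, 258.9, 342.1]
orientation: [3.14, 0.001, 2.955]
wrist_force: [-0.2, 0.1, 0.6]
gripper_width: 0.65
gripper_force: 0.0
time_s: 11.45
tcp_pos: [523.2, 258.7, 248.8]
orientation: [3.141, 0.001, 2.955]
wrist_force: [0.4, -0.3, 0.7]
gripper_width: 0.753
gripper_force: 0.0
```

```bash
echo '{"steps":[[0, 0, 0, 0, -1, 1.5, 0.6], [0, 0, 0, 0, 0, 0, 0.5], [0, 0, 0, 0, 0, 0, 0.45], [0, 0, 0, 0, 0, 0, 0.45], [0, 0, 0, 0, 0, 0, 0.45], [0, 0, 0, 0, 0, 0, 0.4], [0, 0, 0, 0, 0, 0, 0.4], [0, 0, 0, 0, 0, 0, 0.3]]}' | python3 -m handwheel 45
```

```text
time_s: 12.25
tcp_pos: [522.8, 257.2, 246.5]
orientation: [-3.141, 0.0, 2.954]
wrist_force: [-2.2, -4.7, 6.3]
gripper_width: 0.52
gripper_force: 45.0
```

```bash
echo '{"steps":[[0, 0, 0, 0, 0, -4, 0.3], [0, 0, 0, 0, 0, -5, 0.3], [0, 0, 0, 0, 0, -8, 0.3], [0, 0, 0, 0, 0, -12, 0.3], [0, 0, 0, 0, 0, -20, 0.3], [0, 0, 0, 0, 0, -25, 0.3], [0, 0, 0, 0, 0, -25, 0.3], [0, 0, 0, 0, 0, 0, 0.3]]}' | python3 -m handwheel
python3 - <<'E'
from h import *
for n in("side","wrist"): cv2.imwrite(f"pics/l_{n}.png",r.snapshot(n)["img"])
E
```

```text
time_s: 13.05
tcp_pos: [523.3, 257.9, 349.2]
orientation: [3.138, 0.004, 2.955]
wrist_force: [-0.5, -0.6, -2.6]
gripper_width: 0.521
gripper_force: 45.0
```

```bash
python3 -c "
from h import *
go(470,20,349,79.3)"
```

```text
t 13.15 tcp [522.5 257.7 345.7] rot tool [0.001  0.0008 0.0002] shift now [   7.5 -243.3   -3.5] shift after turn [   7.4 -243.3   -3.3]
```

```bash
echo '{"steps":[[0, 0, 0, 1, -20, 0, 0.3], [0, 0, 0, 1, -40, 0, 0.3], [0, 0, 0, 1, -40, 0, 0.3], [0, 0, 0, 1, -40, 0, 0.3], [0, 0, 0, 1, -40, 0, 0.3], [0, 0, 0, 1, -40, 0, 0.3], [0, 0, 0, 1, -23, 0, 0.3], [0, 0, 0, 0, 0, 0, 0.3]]}' | python3 -m handwheel
python3 - <<'E'
from h import *
go(470,20,349,79.3)
a=r.snapshot("side");b=r.snapshot("wrist")
t=a; c=proj(t,[[470,20,140]])[0].astype(int); print(c)
A=a["img"][max(c[1]-70,0):c[1]+70,max(c[0]-70,0):c[0]+70]
cv2.imwrite("pics/l2.png",np.hstack([cv2.resize(A,(400,400),interpolation=2),cv2.resize(b["img"][120:400,120:440],(400,400))]))
E
```

```text
time_s: 13.95
tcp_pos: [469.7, 17.2, 344.5]
orientation: [-3.141, -0.001, 2.951]
wrist_force: [0.3, 0.0, -2.8]
gripper_width: 0.526
gripper_force: 45.0
t 13.95 tcp [469.7  17.2 344.5] rot tool [-0.001  -0.0011 -0.0043] shift now [ 0.3  2.8 -4.5] shift after turn [ 0.2  2.8 -4.5]
[324 169]
```

View pics/l2.png

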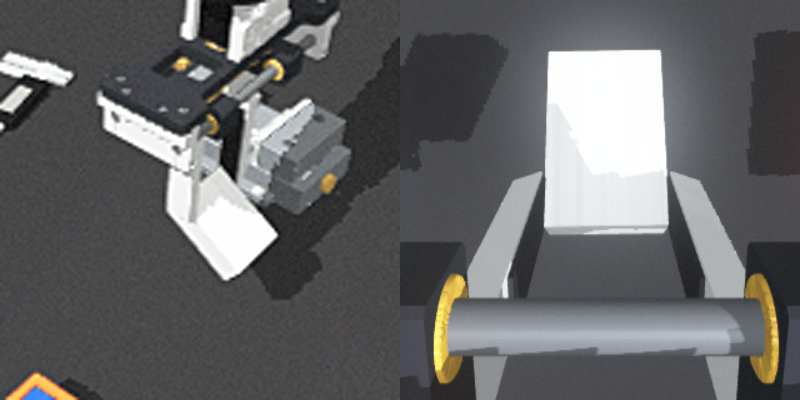

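The side view (left) shows the blank held by its raised end, still tilted. In the wrist view, the top face corners are at (239,156), (328,156), (334,278) and (236,278), and the lower +x edge is near (242,284) and (330,283).

Run:
```python
from h import *
s=r.snapshot("wrist")
# image right = +y of tray
O=np.array([[-34,-25,20],[-34,25,20],[34,25,20],[34,-25,20],[34,-25,0],[34,25,0]],float)
I=np.array([(239.2,155.7),(328,155.7),(333.6,278.2),(236,278.2),(241.6,283.8),(329.6,283.1)])
ok,rv,tv=cv2.solvePnP(O,I,s["mtx"],None); print(np.abs(cv2.projectPoints(O,rv,tv,s["mtx"],None)[0][:,0]-I).max())
W=cv2.Rodrigues(s["rvec"])[0]; Rb=W.T@cv2.Rodrigues(rv)[0]; p=W.T@(tv.ravel()-np.ravel(s["tvec"]))
print("origin",p,"euler",Ro.from_matrix(Rb).as_euler("xyz",degrees=True)); print((Rb@O.T).T+p)
o=r.observe(); T=Ro.from_euler("xyz",o["orientation"]); print("tool frame", T.inv().apply(p-o["tcp_pos"]))
```

```text
1.0930908491706361
origin [460.79108077  22.2360749  116.91124486] euler [  0.58417089 -31.83662149 -10.35338181]
[[417.60170638   4.50673811 115.7499712 ]
 [426.32265172  53.73841034 116.18305469]
 [483.15183346  43.35609268 152.05298057]
 [474.43088812  -5.87557956 151.61989708]
 [484.84519897  -7.57092005 134.62966606]
 [493.56614431  41.66075219 135.06274954]]
tool frame [  9.7951555   -0.34993323 227.75616269]
```

Run:
```python
from h import *
c=np.radians(79.3);T=Ro.from_rotvec(np.radians(34)*np.array([np.cos(c),np.sin(c),0]))*Ro.from_euler("xyz",[np.pi,0,c+np.pi/2])
p=np.array([470,20,40])-T.apply([9.8,-.4,228]); print(p); go(*p,79.3,34)
```

```text
[603.33675475  -4.78716341 223.54047609]
t 14.1 tcp [470.6  20.8 344.7] rot tool [-3.000e-04  5.928e-01  4.000e-04] shift now [-135.2   -0.5  121. ] shift after turn [-179.8   -0.5   24.8]
```

```bash
echo '{"steps":[[0, 0, 0, -45, 0, 0, 0.3], [0, 0, 0, -45, 0, 0, 0.3], [0, 0, 0, -45, 0, 0, 0.3], [0, 0.1, 0, 0, 0, 0, 0.3], [0, 0.14, 0, 0, 0, 0, 0.3], [0, 0.14, 0, 0, 0, 0, 0.3], [0, 0.14, 0, 0, 0, 0, 0.3], [0, 0.073, 0, 0, 0, 0, 0.3]]}' | python3 -m handwheel
echo '{"steps":[[0, 0, 0, 0, 0, 0, 0.3], [0, 0, 0, 0, 0, 0, 0.3]]}' | python3 -m handwheel >/dev/null
python3 - <<'E'
from h import *
go(603.3,-4.8,223.5,79.3,34)
s=r.snapshot("wrist"); cv2.imwrite("pics/l3.png",s["img"])
E
```

```text
time_s: 14.9
tcp_pos: [603.8, -3.6, 344.0]
orientation: [-3.141, -0.6, 2.956]
wrist_force: [-0.3, -0.1, -2.7]
gripper_width: 0.523
gripper_force: 45.0
t 15.1 tcp [603.5  -4.2 344.5] rot tool [-0.0008  0.0024  0.0007] shift now [-67.3  -0.6 100.5] shift after turn [-67.6  -0.7 100.3]
```

```bash
echo '{"steps":[[0, 0, 0, -15, 0, 22, 0.3], [0, 0, 0, -20, 0, 30, 0.3], [0, 0, 0, -20, 0, 30, 0.3], [0, 0, 0, -12, 0, 18, 0.3], [0, 0, 0, -4.5, 0, 6.6, 0.3], [0, 0, 0, -4.5, 0, 6.6, 0.3], [0, 0, 0, 0, 0, 0, 0.3], [0, 0, 0, 0, 0, 0, 0.3]]}' | python3 -m handwheel
```

```text
time_s: 15.95
tcp_pos: [603.4, -4.9, 209.8]
orientation: [3.141, -0.591, 2.955]
wrist_force: [0.2, -0.2, -1.8]
gripper_width: 0.527
gripper_force: 45.0
```

```bash
echo '{"steps":[[0, 0, 0, -2, 0, 3, 0.3], [0, 0, 0, -2, 0, 3, 0.3], [0, 0, 0, -1, 0, 1.5, 0.3], [0, 0, 0, 0, 0, 0, 0.3]]}' | python3 -m handwheel
python3 - <<'E'
from h import *
t=r.snapshot("top"); s=r.snapshot("side")
for q in(t,s):
    print(proj(q,[[470,20,30]])); 
    for z in(20,30,40): print(z,blob(q,(0,0,150),(180,60,255),[470,20,30],28,z))
E
```

```text
time_s: 16.35
tcp_pos: [602.9, -5.0, 199.5]
orientation: [-3.141, -0.593, 2.955]
wrist_force: [-0.0, -1.0, -1.8]
gripper_width: 0.524
gripper_force: 45.0
[[290.8856355 238.1596174]]
20 ((500.0359191894531, 17.92566680908203), (139.25709533691406, 33.175838470458984), 79.6518783569336)
30 ((498.9756774902344, 18.27392578125), (138.0986328125, 32.89982223510742), 79.6518783569336)
40 ((497.915283203125, 18.62220001220703), (136.94017028808594, 32.62382125854492), 79.6518783569336)
[[320.47623798 204.15729879]]
20 ((491.4185485839844, 3.092559814453125), (88.35855865478516, 135.053955078125), 55.50379943847656)
30 ((487.9115905761719, 11.698501586914062), (87.05487060546875, 133.06130981445312), 55.50381088256836)
40 ((484.40447998046875, 20.30450439453125), (85.75123596191406, 131.06878662109375), 55.5037956237793)
```

```bash
echo '{"steps":[[0, 0, 0, -1.1, 0, 1.7, 0.3], [0, 0, 0, -1.1, 0, 1.7, 0.3], [0, 0, 0, -1.1, 0, 1.7, 0.3], [0, 0, 0, 0, 0, 0, 0.3]]}' | python3 -m handwheel | sed -n 1,4p
echo '{"steps":[[0, 0, 0, -1.1, 0, 1.7, 0.3], [0, 0, 0, 0, 0, 0, 0.3]]}' | python3 -m handwheel | sed -n 2,4p
```

```text
time_s: 16.85
tcp_pos: [602.8, -4.9, 193.3]
orientation: [-3.141, -0.593, 2.955]
wrist_force: [-0.4, 0.3, -1.4]
tcp_pos: [602.8, -4.9, 191.4]
orientation: [-3.141, -0.593, 2.955]
wrist_force: [-0.5, 0.1, -1.6]
```

```bash
echo '{"steps":[[0, 0, 0, -1.1, 0, 1.7, 0.3], [0, 0, 0, -1.1, 0, 1.7, 0.3], [0, 0, 0, -0.55, 0, 0.85, 0.3], [0, 0, 0, 0, 0, 0, 0.3]]}' | python3 -m handwheel | sed -n 2,4p
echo '{"steps":[[0, 0, 0, -0.55, 0, 0.85, 0.3], [0, 0, 0, -0.55, 0, 0.85, 0.3], [0, 0, 0, 0, 0, 0, 0.3]]}' | python3 -m handwheel | sed -n 2,4p
echo '{"steps":[[0, 0, 0, -0.55, 0, 0.85, 0.3], [0, 0, 0, 0, 0, 0, 0.3]]}' | python3 -m handwheel | sed -n 2,4p
```

```text
tcp_pos: [602.7, -4.9, 186.4]
orientation: [-3.141, -0.593, 2.955]
wrist_force: [0.3, 0.4, -2.2]
tcp_pos: [602.7, -4.9, 184.4]
orientation: [-3.141, -0.593, 2.955]
wrist_force: [-0.0, -0.5, -2.5]
tcp_pos: [602.7, -4.9, 183.4]
orientation: [-3.141, -0.593, 2.955]
wrist_force: [0.0, -0.4, -1.6]
```

```bash
echo '{"steps":[[0, 0, 0, -0.55, 0, 0.85, 0.3], [0, 0, 0, -0.55, 0, 0.85, 0.3], [0, 0, 0, 0, 0, 0, 0.3]]}' | python3 -m handwheel | sed -n 2,4p
echo '{"steps":[[0, 0, 0, -0.55, 0, 0.85, 0.3], [0, 0, 0, -0.55, 0, 0.85, 0.3], [0, 0, 0, 0, 0, 0, 0.3]]}' | python3 -m handwheel | sed -n 2,4p
echo '{"steps":[[0, 0, 0, -0.55, 0, 0.85, 0.3], [0, 0, 0, 0, 0, 0, 0.3]]}' | python3 -m handwheel | sed -n 2,4p
```

```text
tcp_pos: [602.6, -4.9, 181.4]
orientation: [-3.141, -0.593, 2.955]
wrist_force: [-0.3, 0.1, -1.2]
tcp_pos: [602.6, -4.9, 179.3]
orientation: [-3.141, -0.593, 2.955]
wrist_force: [-0.4, 0.5, -1.7]
tcp_pos: [602.7, -4.9, 179.1]
orientation: [3.141, -0.593, 2.955]
wrist_force: [-1.2, -0.1, 7.5]
```

```bash
echo '{"steps":[[0, 0, 0, -0.55, 0, 0.85, 0.3], [0, 0, 0, 0, 0, 0, 0.55], [0, 0, 0, 0, 0, 0, 0.6], [0, 0, 0, 0, 0, 0, 0.7], [0, 0, 0, 0, 0, 0, 0.8], [0, 0, 0, 0, 0, 0, 0.8]]}' | python3 -m handwheel
echo '{"steps":[[0, 0, 0, 0, 0, -20, 0.8], [0, 0, 0, 0, 0, -40, 0.8], [0, 0, 0, 0, 0, -50, 0.8], [0, 0, 0, 0, 0, -40, 0.8], [0, -0.14, 0, 0, 0, 0, 1], [0, -0.15, 0, 0, 0, 0, 1], [0, -0.15, 0, 0, 0, 0, 1], [0, -0.15, 0, 0, 0, 0, 1]]}' | python3 -m handwheel
python3 - <<'E'
from h import *
t=r.snapshot("top"); s=r.snapshot("side"); go(470,20,300,79.3)
print(blob(t,(0,0,150),(180,60,255),[470,20,20],28,20))
print(blob(s,(0,0,150),(180,60,255),[470,20,20],28,20))
cv2.imwrite("pics/g1.png",np.hstack([cv2.resize(q["img"][c[1]-40:c[1]+40,c[0]-40:c[0]+40],(400,400)) for q in(t,s) for c in[proj(q,[[470,20,20]])[0].astype(int)]]))
E
```

```text
time_s: 19.35
tcp_pos: [602.5, -4.8, 177.4]
orientation: [-3.141, -0.593, 2.955]
wrist_force: [0.2, 0.3, -0.2]
gripper_width: 0.792
gripper_force: 0.0
time_s: 20.15
tcp_pos: [685.0, -20.5, 302.2]
orientation: [3.142, 0.003, 2.955]
wrist_force: [0.7, -0.1, -0.6]
gripper_width: 0.998
gripper_force: 0.0
t 20.25 tcp [684.5 -20.1 302.6] rot tool [0.0005 0.001  0.0003] shift now [218.2  -0.4   2.3] shift after turn [218.2  -0.4   2.6]
((409.7448425292969, 28.72708511352539), (87.48126983642578, 20.381380081176758), 88.75469207763672)
((467.02935791015625, 29.480491638183594), (64.13629913330078, 75.99911499023438), 79.79837036132812)
```

Run:
```python
from h import *
s=r.snapshot("wrist"); print(proj(s,[[470,20,20]]), "cam",(-cv2.Rodrigues(s["rvec"])[0].T@np.ravel(s["tvec"])))
for lo in(120,150,200): print(lo,blob(s,(0,0,lo),(180,60,255),[470,20,20],130,20))
```

```text
[[ 283.16441204 -142.65705215]] cam [613.4448928   -6.64343123 282.30098489]Traceback (most recent call last):
  File "<stdin>", line 3, in <module>
  File "h.py", line 12, in blob
    cs=max(cv2.findContours(m,cv2.RETR_EXTERNAL,cv2.CHAIN_APPROX_NONE)[0],key=cv2.contourArea)
ValueError: max() iterable argument is empty
```

```bash
echo '{"steps":[[0, 0, 0, 45, 0, -20, 1], [0, 0, 0, 45, 0, -20, 1], [0, 0, 0, 45, 0, -20, 1], [0, 0, 0, 0, 0, 0, 1], [0, 0, 0, 0, 0, 0, 1]]}' | python3 -m handwheel|sed -n 2p
python3 - <<'E'
from h import *
s=r.snapshot("wrist"); print(proj(s,[[470,20,20]])); cv2.imwrite("pics/g2.png",s["img"])
for lo in(120,150,200): print(lo,blob(s,(0,0,lo),(180,60,255),[470,20,20],130,20))
t=r.snapshot("top")
print(blob(t,(0,0,150),(180,60,255),[470,20,20],28,20))
E
```

```text
tcp_pos: [552.4, 4.9, 363.1]
[[283.67929729 102.02065001]]
120 ((476.7166748046875, 25.4639835357666), (63.31085968017578, 77.50381469726562), 79.86951446533203)
150 ((471.4376525878906, 19.988143920898438), (50.56684494018555, 68.47530364990234), 80.38570404052734)
200 ((471.2164306640625, 19.832107543945312), (49.59622573852539, 67.79621887207031), 80.05438995361328)Traceback (most recent call last):
  File "<stdin>", line 5, in <module>
  File "h.py", line 12, in blob
    cs=max(cv2.findContours(m,cv2.RETR_EXTERNAL,cv2.CHAIN_APPROX_NONE)[0],key=cv2.contourArea)
ValueError: max() iterable argument is empty
```

Run:
```python
from h import *
print(r.observe()["joint_positions"].round(2))
go(471.3,19.9,260,-10);go(471.3,19.9,260,170)
```

```text
[-0.37  0.35  0.38  1.85 -0.16  0.98  1.46]
t 20.9 tcp [553.2   4.5 362. ] rot tool [-0.005  -0.0037  1.5583] shift now [ 82.8   0.  102.4] shift after turn [  1.  -83.4 102. ]
t 20.9 tcp [553.2   4.5 362. ] rot tool [ 0.0037 -0.0051 -1.5833] shift now [ 82.8   0.  102.4] shift after turn [ -1.   83.4 102. ]
```

```bash
echo '{"steps":[[0, 0, 0.142, 0, 0, 0, 1], [0, 0, 0.142, 0, 0, 0, 1], [0, 0, 0.142, 0, 0, 0, 1], [0, 0, 0.142, 0, 0, 0, 1], [0, 0, 0.142, 0, 0, 0, 1], [0, 0, 0.142, 0, 0, 0, 1], [0, 0, 0.142, 0, 0, 0, 1], [0, 0, 0.142, 0, 0, 0, 1]]}' | python3 -m handwheel|sed -n 2,3p
echo '{"steps":[[0, 0, 0.142, 0, 0, 0, 1], [0, 0, 0.142, 0, 0, 0, 1], [0, 0, 0.138, 0, 0, 0, 1], [0, 0, 0, 0, -41, 0, 1], [0, 0, 0, 1, -42, 0, 1], [0, 0, 0, 0, 0, 40, 1], [0, 0, 0, 0, 0, 40, 1], [0, 0, 0, 0, 0, 0, 1]]}' | python3 -m handwheel|sed -n 2,3p
python3 - <<'E'
from h import *
print(r.observe()["joint_positions"].round(2)); go(471.3,19.9,204.5,-10)
s=r.snapshot("wrist");print(blob(s,(0,0,150),(180,60,255),[471,20,20],130,20))
E
```

```text
tcp_pos: [553.3, 4.5, 361.4]
orientation: [-3.136, -0.001, 1.813]
tcp_pos: [470.0, 20.0, 279.0]
orientation: [-3.132, 0.004, 1.397]
[-0.68  0.39  0.68  2.11 -0.35  0.76  0.05]
t 22.5 tcp [470.  20. 279.] rot tool [-0.0099  0.0041  0.0004] shift now [ 0.4  2.1 74.5] shift after turn [ 0.1  1.3 74.5]
((471.5030822753906, 21.35938262939453), (53.97708511352539, 68.40034484863281), 80.08077239990234)
```

```bash
echo '{"steps":[[-0.01, 0.004, 0, 0, 0, 0, 1], [0, 0, 0, 0, 1.3, 30, 1], [0, 0, 0, 0, 0, 25, 1], [0, 0, 0, 0, 0, 12, 1], [0, 0, 0, 0, 0, 7, 1], [0, 0, 0, 0, 0, 0, 1], [0, 0, 0, 0, 0, 0, 1]]}' | python3 -m handwheel
python3 -c "
from h import *
go(471.3,19.9,204.5,-10)"
```

```text
time_s: 23.25
tcp_pos: [473.0, 19.9, 209.5]
orientation: [3.133, -0.004, 1.397]
wrist_force: [-0.7, -0.1, 0.4]
gripper_width: 0.999
gripper_force: 0.0
t 23.25 tcp [473.   19.9 209.5] rot tool [ 0.0081 -0.0045  0.0004] shift now [-0.4 -1.7  5. ] shift after turn [-0.3 -1.6  5. ]
```

```bash
echo '{"steps":[[0.008, -0.004, 0, 0, 0, 0, 1], [0, 0, 0, 0, 0, 5, 1], [0, 0, 0, 0, 0, 0, 1], [0, 0, 0, 0, 0, 0, 1]]}' | python3 -m handwheel
python3 -c "
from h import *
go(471.3,19.9,204.5,-10)"
```

```text
time_s: 23.65
tcp_pos: [472.5, 20.0, 203.5]
orientation: [-3.14, 0.0, 1.397]
wrist_force: [0.0, -0.6, -0.7]
gripper_width: 1.0
gripper_force: 0.0
t 23.65 tcp [472.5  20.  203.5] rot tool [-0.0011  0.0001  0.0005] shift now [-0.3 -1.1 -1. ] shift after turn [-0.3 -1.1 -1. ]
```

```bash
echo '{"steps":[[0, 0, 0, 0, -1, 0, 0.85], [0, 0, 0, 0, 0, 0, 0.78], [0, 0, 0, 0, 0, 0, 0.7], [0, 0, 0, 0, 0, 0, 0.6], [0, 0, 0, 0, 0, 0, 0.5], [0, 0, 0, 0, 0, 0, 0.5], [0, 0, 0, 0, 0, 0, 0.5]]}' | python3 -m handwheel 40
echo '{"steps":[[0, 0, 0, 0, 0, -5, 0.5], [0, 0, 0, 0, 0, -15, 0.5], [0, 0, 0, 0, 0, -30, 0.5], [0, 0, 0, 0, 0, -40, 0.5], [0, 0, 0, 0, 0, -40, 0.5], [0, 0, 0, 0, 0, -30, 0.5], [0, 0, 0, 0, 0, 0, 0.5], [0, 0, 0, 0, 0, 0, 0.5]]}' | python3 -m handwheel
python3 - <<'E'
from h import *
go(518,-207.3,360,77.5); print(r.observe()["joint_positions"].round(2))
E
```

```text
time_s: 24.35
tcp_pos: [471.6, 20.2, 203.6]
orientation: [-3.141, 0.0, 1.397]
wrist_force: [-0.8, 0.1, 1.9]
gripper_width: 0.72
gripper_force: 40.0
time_s: 25.15
tcp_pos: [471.4, 20.3, 363.5]
orientation: [-3.141, -0.001, 1.397]
wrist_force: [-0.3, 0.7, -1.8]
gripper_width: 0.722
gripper_force: 40.0
t 25.15 tcp [471.4  20.3 363.5] rot tool [ 1.0000e-04 -1.2000e-03 -1.5262e+00] shift now [-216.2   85.2    3.3] shift after turn [ -94.7 -212.1    3.5]
[-0.78  0.24  0.77  2.05 -0.21  0.93 -0.07]
```

```bash
echo '{"steps":[[0, 0, -0.139, 0, 0, 0, 0.5], [0, 0, -0.139, 0, 0, 0, 0.5], [0, 0, -0.139, 0, 0, 0, 0.5], [0, 0, -0.139, 0, 0, 0, 0.5], [0, 0, -0.139, 0, 0, 0, 0.5], [0, 0, -0.139, 0, 0, 0, 0.5], [0, 0, -0.139, 0, 0, 0, 0.5], [0, 0, -0.139, 0, 0, 0, 0.5]]}' | python3 -m handwheel|sed -n 2,3p
echo '{"steps":[[0, 0, -0.139, 0, 0, 0, 0.5], [0, 0, -0.139, 0, 0, 0, 0.5], [0, 0, -0.136, -30, -32, 0, 0.5], [0, 0, 0, -31, -32, 0, 0.5], [0, 0, 0, -31, -32, 0, 0.5], [0, 0, 0, -31, -32, 0, 0.5], [0, 0, 0, -31, -32, 0, 0.5], [0, 0, 0, -31, -32, 0, 0.5]]}' | python3 -m handwheel|sed -n 2,3p
echo '{"steps":[[0, 0, 0, 0, 0, 0, 0.5], [0, 0, 0, 0, 0, 0, 0.5]]}' | python3 -m handwheel
python3 - <<'E'
from h import *
go(518,-207.3,360,77.5)
s=r.snapshot("wrist"); c=proj(s,[[518,-207.3,41]])[0]; print(c)
# overlay predicted outlines, parallels and jaws for yaw -12.5
g=cv2.cvtColor(s["img"],cv2.COLOR_BGR2GRAY); print(g.shape)
B=Ro.from_euler("z",-12.5,degrees=True)
for nm,P in(("par",[(x,y,0) for x in(-18.5,18.5) for y in(-36,36)]),("jaw",[(x,y,18) for x in(-30,30) for y in(-40,40)])):
    print(nm,proj(s,B.apply(np.array(P,float))+[518,-207.3,41]).round(1).tolist())
cv2.imwrite("pics/w5.png",cv2.resize(s["img"],(784,588)))
E
```

```text
tcp_pos: [471.3, 20.1, 362.0]
orientation: [-3.139, -0.003, 2.514]
tcp_pos: [600.6, -208.6, 361.0]
orientation: [3.141, -0.004, 2.906]
time_s: 26.95
tcp_pos: [599.9, -207.9, 361.0]
orientation: [-3.141, -0.004, 2.904]
wrist_force: [-0.6, 1.2, -1.4]
gripper_width: 0.721
gripper_force: 40.0
t 26.95 tcp [ 599.9 -207.9  361. ] rot tool [-0.0006 -0.0044 -0.0192] shift now [ 79.7 -18.7   1.3] shift after turn [ 80.1 -17.1   1. ]
[260.65861987 105.8352238 ]
(420, 560)
par [[213.1, 81.9], [306.5, 79.9], [216.3, 130.9], [306.8, 129.0]]
jaw [[201.8, 62.9], [313.5, 60.5], [207.7, 147.5], [313.5, 145.4]]
```

```bash
cat > fit.py <<'E'
from h import *
from scipy.ndimage import map_coordinates
from scipy.optimize import minimize
def samp(s,g,p,P):
    B=Ro.from_euler("z",p[2],degrees=True); uv=proj(s,B.apply(P)+[p[0],p[1],41]); return map_coordinates(g,uv[:,::-1].T,order=1)
def grid(xs,ys,z): return np.array([(x,y,z) for x in xs for y in ys],float)
st=lambda x,w=2: np.linspace(x-w,x+w,5)
Y=np.linspace(-33,33,34)
pos=np.vstack([grid(st(c),Y,0) for c in(18.5,-18.5)])
neg=np.vstack([grid(st(c,1),Y,0) for c in(13.5,-13.5)])
ends=np.vstack([grid(st(c,1.5),st(y,1.5),0) for c in(18.5,-18.5) for y in(33.5,-33.5)])
outs=np.vstack([grid(st(c,1.5),st(y,1.5),0) for c in(18.5,-18.5) for y in(39,-39)])
for n in("wrist","top"):
    s=r.snapshot(n); g=cv2.cvtColor(s["img"],cv2.COLOR_BGR2GRAY).astype(float)
    f=lambda p:-(samp(s,g,p,pos).mean()-samp(s,g,p,neg).mean())-.5*(samp(s,g,p,ends).mean()-samp(s,g,p,outs).mean())
    best=min((minimize(f,[518+a,-207.3+b,-12.5],method="Nelder-Mead",options=dict(initial_simplex=[[518+a,-207.3+b,-12.5],[520+a,-207.3+b,-12.5],[518+a,-205+b,-12.5],[518+a,-207+b,-11]])) for a in(-3,0,3) for b in(-3,0,3)),key=lambda q:q.fun)
    print(n,best.x.round(2),round(best.fun,1),"at guess",round(f([518,-207.3,-12.5]),1))
    X=np.arange(-40,41,2.)
    print(np.mean([samp(s,g,[518,-207.3,-12.5],np.array([(x,y,0) for x in X])) for y in np.r_[-30:-8:4,10:31:4]],0).astype(int).tolist())
E
python3 fit.py
```

```text
wrist [ 518.09 -209.06  -13.27] -88.1 at guess -68.9
[211, 151, 249, 247, 239, 114, 121, 190, 210, 210, 238, 246, 246, 170, 200, 207, 207, 207, 206, 205, 206, 205, 205, 204, 203, 204, 203, 203, 194, 242, 242, 239, 201, 200, 201, 187, 140, 243, 242, 235, 177]
top [ 540.99 -234.9    -7.68] -52.6 at guess 28.6
[128, 128, 128, 127, 127, 127, 127, 127, 128, 134, 141, 155, 168, 180, 191, 203, 228, 245, 248, 245, 236, 227, 214, 204, 192, 185, 174, 151, 131, 126, 126, 125, 125, 125, 125, 125, 125, 124, 125, 124, 124]
```

```bash
python3 -c "
from h import *
go(518,-208.5,290,77)"
```

```text
t 27.1 tcp [ 600.  -205.9  362.5] rot tool [ 0.0005 -0.0025 -0.0075] shift now [ 79.  -21.6  72.7] shift after turn [ 79.3 -21.   72.5]
```

```bash
echo '{"steps":[[0, -0.002, -0.0075, 0, 0, 0, 0.5], [0, 0, 0, 20, -5, 0, 0.5], [0, 0, 0, 30, -8, 0, 0.5], [0, 0, 0, 29, -8, 0, 0.5], [0, 0, 0, 0, 0, 25, 0.5], [0, 0, 0, 0, 0, 20, 0.5], [0, 0, 0, 0, 0, 0, 0.5], [0, 0, 0, 0, 0, 0, 0.5]]}' | python3 -m handwheel
python3 -c "
from h import *
go(518,-208.5,290,77)"
```

```text
time_s: 27.9
tcp_pos: [518.7, -209.3, 318.9]
orientation: [-3.141, 0.001, 2.914]
wrist_force: [0.2, -0.2, -2.3]
gripper_width: 0.716
gripper_force: 40.0
t 27.9 tcp [ 518.7 -209.3  318.9] rot tool [-0.0001  0.0011 -0.0003] shift now [ 0.9  0.6 28.9] shift after turn [ 0.9  0.6 28.9]
```

```bash
echo '{"steps":[[0, 0, 0, 0.8, 0.5, 25, 0.5], [0, 0, 0, 0, 0, 18, 0.5], [0, 0, 0, 0, 0, 10, 0.5], [0, 0, 0, 0, 0, 0, 0.5], [0, 0, 0, 0, 0, 0, 0.5], [0, 0, 0, 0, 0, 0, 0.5]]}' | python3 -m handwheel
python3 -c "
from h import *
go(518,-208.5,244.6,77)"
```

```text
time_s: 28.5
tcp_pos: [518.3, -209.1, 266.4]
orientation: [-3.141, 0.003, 2.914]
wrist_force: [-0.5, -0.3, -1.4]
gripper_width: 0.72
gripper_force: 40.0
t 28.5 tcp [ 518.3 -209.1  266.4] rot tool [-0.0002  0.0025 -0.001 ] shift now [ 0.5  0.5 21.8] shift after turn [ 0.4  0.5 21.8]
```

```bash
echo '{"steps":[[0, 0.0025, 0, 0.3, 0.4, 3, 0.5], [0, 0, 0, 0, 0, 3, 0.5], [0, 0, 0, 0, 0, 3, 0.5], [0, 0, 0, 0, 0, 0, 0.5]]}' | python3 -m handwheel|sed -n 2,4p
echo '{"steps":[[0, 0, 0, 0, 0, 2.5, 0.5], [0, 0, 0, 0, 0, 2.5, 0.5], [0, 0, 0, 0, 0, 2.5, 0.5], [0, 0, 0, 0, 0, 0, 0.5]]}' | python3 -m handwheel|sed -n 2,4p
```

```text
tcp_pos: [517.6, -208.4, 255.9]
orientation: [-3.142, -0.002, 2.914]
wrist_force: [0.0, 0.7, -1.7]
tcp_pos: [517.6, -208.4, 248.4]
orientation: [-3.141, -0.002, 2.914]
wrist_force: [-0.2, 0.8, -2.0]
```

```bash
echo '{"steps":[[0, 0, 0, 0, 0, 1, 0.5], [0, 0, 0, 0, 0, 1, 0.5], [0, 0, 0, 0, 0, 0, 0.5]]}' | python3 -m handwheel|sed -n 2,4p
echo '{"steps":[[0, 0, 0, 0, 0, 1, 0.5], [0, 0, 0, 0, 0, 0, 0.5]]}' | python3 -m handwheel|sed -n 2,4p
echo '{"steps":[[0, 0, 0, 0, 0, 0.7, 0.5], [0, 0, 0, 0, 0, 0, 0.5]]}' | python3 -m handwheel|sed -n 2,4p
```

```text
tcp_pos: [517.7, -208.5, 246.8]
orientation: [-3.141, -0.002, 2.914]
wrist_force: [-0.4, -0.6, -2.4]
tcp_pos: [517.7, -208.4, 245.8]
orientation: [-3.142, -0.002, 2.914]
wrist_force: [0.0, -0.9, -1.9]
tcp_pos: [517.7, -208.5, 245.1]
orientation: [-3.141, -0.002, 2.914]
wrist_force: [-0.3, -0.6, -1.5]
```

```bash
echo '{"steps":[[0, 0, 0, 0, 0, 0.6, 0.5], [0, 0, 0, 0, 0, 0, 0.5]]}' | python3 -m handwheel|sed -n 2,4p
echo '{"steps":[[0, 0, 0, 0, 0, 0.5, 0.5], [0, 0, 0, 0, 0, 0, 0.5]]}' | python3 -m handwheel|sed -n 2,4p
```

```text
tcp_pos: [517.7, -208.5, 244.6]
orientation: [-3.142, -0.001, 2.914]
wrist_force: [-0.7, -0.1, 0.1]
tcp_pos: [517.7, -208.5, 244.6]
orientation: [3.141, -0.001, 2.914]
wrist_force: [-4.8, 2.4, 11.5]
```

```bash
echo '{"steps":[[0, 0, 0, 0, 0, -0.4, 0.7], [0, 0, 0, 0, 0, 0, 0.74], [0, 0, 0, 0, 0, 0, 0.78], [0, 0, 0, 0, 0, 0, 0.84], [0, 0, 0, 0, 0, 0, 0.9], [0, 0, 0, 0, 0, 0, 0.9], [0, 0, 0, 0, 0, 0, 0.9]]}' | python3 -m handwheel
echo '{"steps":[[0, 0, 0, 0, 0, -5, 0.9], [0, 0, 0, 0, 0, -20, 0.9], [0, 0, 0, 0, 0, -40, 0.9], [0, 0, 0, 0, 0, -50, 1], [0, 0, 0, -50, 0, 0, 1], [0, 0, 0, -40, 0, 0, 1], [0, 0, 0, 0, 0, 0, 1], [0, 0, 0, 0, 0, 0, 1]]}' | python3 -m handwheel
python3 - <<'E'
from h import *
s=r.snapshot("wrist"); print(r.observe()["tcp_pos"])
for lo in(180,215,235): print(lo,blob(s,(0,0,lo),(180,60,255),[518,-208.5,61],45,61))
g=cv2.cvtColor(s["img"],cv2.COLOR_BGR2GRAY).astype(float)
from scipy.ndimage import map_coordinates
B=Ro.from_euler("z",-13,degrees=True)
for ax in(0,1):
    X=np.arange(-48,49,2.); P=np.zeros((len(X),3)); P[:,ax]=X
    v=[]
    for o in(-8,0,8):
        Q=P.copy(); Q[:,1-ax]=o; v.append(map_coordinates(g,proj(s,B.apply(Q)+[518,-208.5,61])[:,::-1].T,order=1))
    print(ax,np.mean(v,0).astype(int).tolist())
E
```

```text
time_s: 31.1
tcp_pos: [517.7, -208.5, 244.4]
orientation: [-3.141, -0.001, 2.914]
wrist_force: [-0.2, 0.3, -0.5]
gripper_width: 0.902
gripper_force: 0.0
time_s: 31.9
tcp_pos: [605.5, -229.0, 358.9]
orientation: [-3.141, -0.002, 2.914]
wrist_force: [0.8, 0.5, -0.2]
gripper_width: 0.999
gripper_force: 0.0
[ 604.90219783 -229.03825587  359.07607507]
180 ((520.983154296875, -209.7597198486328), (64.54491424560547, 56.3867073059082), 76.88426971435547)
215 ((519.9267578125, -209.51358032226562), (64.54491424560547, 54.21733093261719), 76.88426971435547)
235 ((519.9266357421875, -209.5135498046875), (64.54491424560547, 54.21723556518555), 76.88426971435547)
0 [222, 223, 222, 222, 222, 222, 197, 250, 251, 248, 136, 134, 255, 255, 255, 255, 255, 255, 255, 255, 255, 255, 255, 255, 255, 255, 255, 255, 255, 254, 255, 255, 255, 254, 254, 255, 252, 226, 229, 179, 248, 247, 225, 204, 214, 213, 212, 210, 209]
1 [76, 78, 141, 160, 162, 164, 152, 172, 255, 255, 255, 255, 255, 255, 255, 255, 255, 255, 255, 255, 255, 255, 255, 255, 255, 255, 255, 255, 255, 255, 255, 255, 255, 255, 255, 255, 255, 255, 255, 255, 255, 240, 216, 216, 215, 209, 99, 97, 94]
```

```bash
python3 -c "
from plant import r
print(r.hand_in())"
```

```text
the job is handed in; nothing more can be done
None
```

I tipped the aluminium blank up, lifted it out, laid it flat on the bench to regrip, then set it flat on the parallels, centred in the vise to about 1 mm by the last wrist-camera check; the job was handed in at about 32 s, with no verdict shown.

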